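# Build a level packing from two taper offcuts

## Robot

A 7-joint arm with a two-finger parallel gripper is mounted at the origin on a cart in front of the work surface, level with it; the furniture and walls round the work are solid. World frame = base frame: x ahead of the robot, y to its left, z up, the work surface at z = 0. Lengths are in m, angles in rad, forces in N, time in s.
With the tool pointing down it reaches from about 0.4 to 0.9 m from the base axis. Payload 5.6 kg.
Tool frame: the origin (TCP) lies midway between the tips of the shut fingers; the grasp point (between the pads) lies 19 mm behind it; z points along the fingers, y is the line along which they close (so a half turn about z gives the same grasp; the last joint's range is limited). The gripper opens to 92 mm and grips with 3 to 60 N. Pads are 20 mm wide; open, the fingers measure 128 mm over their backs; the gripper's body (75 mm by 189 mm) begins 69 mm behind the grasp point.
Start: joints at [1.067, 0.468, -0.012, 1.603, 0.006, 1.071, -0.056], TCP at [0.289, -0.582, 0.215] pointing down, gripper open.
Joint ranges: [-2.53, 2.53], [-0.31, 2.02], [-1.57, 1.55], [0.28, 2.44], [-1.29, 4.43], [0.15, 1.84], [-2.92, 2.92]. Speed limits (rad/s): [2.57, 2.57, 3.14, 3.14, 3.14, 3.14, 3.14].

## Interface

Orientations are given as a 3x3 rotation matrix whose columns are the frame's x, y, z axes.
In Python, from station import env, effector, solver, viewer, workorder, search_frame, tip_of gives the robot as it stands. Calls block until the motion is done:
- env.reach(position, orientation): joint-space move of the TCP to a pose.
- env.movel(position, frame=None, rate=0.15): straight line of the TCP; frame=None keeps the orientation; rate is the mean speed in m/s.
- env.goto_joints(angles): joint-space move.
- effector.release() and effector.grasp(squeeze=None): open the fingers fully, or close them until they stop; squeeze is the grip in N (None keeps the last).
- env.pause(seconds).
- solver.inverse_kinematics(position, orientation): joint angles nearest the present ones, or None.
- env.sense(): the state.
- viewer.read_camera(name): name is "scene" or "top" or "wrist"; returns (picture, depth): 400x640x3 uint8, red, green, blue; 400x640 float32, m along the optical axis (not along the pixel's ray), 0 where there is no reading.
- viewer.camera_info(name): a dict with "intrinsics" (3x3 intrinsics, pixels), "eye" and "rotation" of the camera in the world; the wrist camera has in their place "T_tool_cam" (4x4, takes a point from camera to tool coordinates, whose origin is the TCP and whose axes are the flange's). Camera axes: x right, y up, looking along -z (the intrinsics and any distortion apply to the point x, -y, -z); pixel columns grow to the right and rows downward; lengths in m; the calibration is good to about 2 mm. A picture is of the moment at which its call begins: read the wrist's pose just before it. camera_info takes no time and is no camera call.
A pose or a line that the arm cannot do raises env.PlanningError and nothing moves.
- workorder.finish_job(): hands the job in; it is judged then, once.
Trained networks look in the newest picture that a camera, given by its name, has taken for a name from the list of things; names that differ only in an ending like _2 or _b are one class to them, and where a whole thing is asked for, a point or a joint stands for the part that bears it (a point fixed in the world has none). Each returns a list of dicts, best first, with "score" (0 to 1); they miss things now and then, are a little off and sometimes report something else, mostly with a low value. They report only what shows in the picture. A call takes as long as a camera call. They do not tell look-alikes from the thing itself.
- search_frame(camera, name): "at" ([x, y, z] in m, in world coordinates, good to about 4 mm: the middle of the surface that is visible of it).
- tip_of(camera, name): "at" ([x, y, z] in m, in world coordinates, good to about 4 mm: a listed point, or the origin of a listed thing).
The state is a dict: "t": time; "joint_positions": joint angles; "joint_velocities": joint speeds; "tau": joint torques, N m; "ee_pos": TCP position; "tcp_rot": TCP orientation; "wrist_force": force on the tool from outside, world axes, zero at the start; "moment": the same for the moment, N m; "gripper_width": finger opening in m; "grasp_force": force on a finger pad.
Only numpy, scipy, OpenCV 4.12 (cv2) and the standard library are available. Lean on these libraries where they do the work, as an engineer would, in place of code of your own. Each camera call takes 0.05 s, during which the arm holds its last target. There are 200 camera calls.

## Task

Make a level packing from the two sawn aluminium taper offcuts: push over the larger one, which stands on its thick end, so that it drops onto its flat sole with its sloping face up (tip it, do not lift it). Then lay the smaller one, sole down, squarely on the middle of that slope and the opposite way round, so that the tapers cancel and the top is level. Let go, then press down on the middle of its top with closed fingertips for a moment to prove that it does not rock, and leave the packing standing; do not disturb the other loose things in the drawers.

Things in the scene. Friction and masses are not known exactly. Their poses are not given: they have to be found in the camera images.
- large_wedge: Larger taper offcut, bare aluminium, 120 long x 76 wide, 0.8 kg: flat sole, square ends, 45.2 mm thick at one end and 24 mm at the other (10 degree slope). Origin: centre of the sole. x along its length towards the thin end, y across, z from the sole to the sloping face. It starts standing on its thick end (x up, origin 60 mm above the floor), sole facing away from the robot within 35 degrees.
- large_wedge_slope (a point): Centre of the larger offcut's sloping face, 34.6 mm from its sole; z is the outward normal, x runs down the slope towards the thin end. At the start this face looks towards the robot. The offcut stands stably, falls over its sole edge once tilted about 18 degrees, and pushed near its upper end it tips without sliding; it then lies with the thick end nearest the robot.
- small_wedge: Smaller taper offcut, bare aluminium, 100 long x 52 wide, 0.48 kg, 43.6 mm thick at one end, 26 mm at the other (same 10 degree slope). Origin: centre of the sole. x along its length towards the thin end, y across the 52 mm width (grip here), z up from the sole. It starts sole down in the other drawer, thin end towards the robot within 100 degrees.
- small_wedge_top (a point): Centre of the smaller offcut's sloping top face, 34.8 mm above its sole; z is the outward normal of that face and points straight up when the packing is level; x runs down that slope towards the thin end.
- drawers (a point): Point on the floor between two open drawers that lie side by side, floors at z = 0, thin walls 89 mm high: front walls at x = 0.32 (right) and 0.34 (left), side walls at y = 0.44, 0.02, 0.00 and -0.40. The cabinet body, about 150 mm high, begins at x = 0.66. Fixed bins 81 mm high stand along the right side (y below -0.27) and in the far left corner.
- v_block: Bystander: steel V-block 50x50x40 mm, loose, at the left side of the left drawer. Origin at the centre of its underside.
- strap_clamp: Bystander: dark slotted strap clamp 28x102x14 mm, loose, nearest the robot at the left side of the left drawer. Origin at the centre of its underside.
- tape_roll: Bystander: roll of black tape, 58 mm across, 18 mm high, loose, at the left side of the left drawer. Origin at the centre of its underside.
Not all that is in view belongs to the job. What is shaped like the small_wedge but purple is not meant.

How it is judged:
On the way, in this order (a step that is already met when the one before it is completed fails the run):
1. the larger offcut lies on its sole, slope up, at rest (angle between large_wedge's own z axis and vertical below 0.06 rad and linear speed of large_wedge below 0.02 m/s), for 0.2 s.
2. the smaller offcut lies on the slope the opposite way round, its top level, let go (angle between large_wedge's own z axis and vertical below 0.06 rad and angle between small_wedge_top's own z axis and vertical below 0.07 rad and angle between the x axis of small_wedge and the x axis of large_wedge, either way round below 0.26 rad and x of small_wedge in the frame of large_wedge between -0.03 and 0.03 m and y of small_wedge in the frame of large_wedge between -0.025 and 0.025 m and z of small_wedge in the frame of large_wedge between 0.025 and 0.044 m and contact force between small_wedge and large_wedge above 1 N and contact force between the fingers and small_wedge below 0.2 N and linear speed of small_wedge below 0.02 m/s), for 0.2 s.
3. closed fingertips press down on the top of the smaller offcut with more than 2 N and it stays level (angle between large_wedge's own z axis and vertical below 0.06 rad and angle between small_wedge_top's own z axis and vertical below 0.07 rad and angle between the x axis of small_wedge and the x axis of large_wedge, either way round below 0.26 rad and x of small_wedge in the frame of large_wedge between -0.03 and 0.03 m and y of small_wedge in the frame of large_wedge between -0.025 and 0.025 m and z of small_wedge in the frame of large_wedge between 0.025 and 0.044 m and contact force between small_wedge and large_wedge above 1 N and contact force between the fingers and small_wedge above 2 N and z of the grasp point in the frame of small_wedge_top above 0.012 m), for 0.1 s.
At the end, for the whole second after the job is handed in: The larger offcut lies on its sole (within 3.4 degrees); the smaller one rests on its slope, its centre within 30 mm along and 25 mm across of the middle, its length within 15 degrees of the larger one's, its top level within 4 degrees; both at rest and untouched (all of step 2 and linear speed of large_wedge below 0.02 m/s).
It fails at once if the larger offcut is lifted off the drawer floor instead of tipped (height (world z) of large_wedge above 0.09 m).
It fails at once if the V-block, strap clamp or tape roll is moved by more than 20 mm (distance of any of v_block, strap_clamp, tape_roll from where it was at the start of the episode above 0.02 m).
It also fails if it takes over 64 s, if anything falls off the work surface, if the arm or the gripper's body presses on something with over 40 N, if the wrist force passes 120 N, or if a joint passes its speed limit or range.

## Working session

There is one attempt and no reset: what is moved stays moved. The work goes in short steps, each a Python script; the robot and the scene stay as the last script left them, time stands still between calls to the robot, and variables do not carry over. Pictures are saved under pics/ and viewed, at most 10 in all, crops included, and the job is handed in when it is done.

```bash
ls; mkdir -p pics
cat > h.py <<'E'
import numpy as np, cv2
from station import env, effector, solver, viewer, workorder, search_frame, tip_of
def cloud(cam):
    s=env.sense(); p,d=viewer.read_camera(cam); i=viewer.camera_info(cam); K=np.array(i["intrinsics"])
    v,u=np.mgrid[:400,:640]
    c=np.stack([(u-K[0,2])/K[0,0]*d,-(v-K[1,2])/K[1,1]*d,-d],-1)
    if cam=="wrist":
        T=np.array(i["T_tool_cam"]); c=c@T[:3,:3].T+T[:3,3]; w=c@np.array(s["tcp_rot"]).T+s["ee_pos"]
    else: w=c@np.array(i["rotation"]).T+i["eye"]
    w[d==0]=np.nan
    return p,w
def save(n,p): cv2.imwrite("pics/"+n,cv2.cvtColor(p,cv2.COLOR_RGB2BGR))
E
python3 - <<'E'
from h import *
for c in ("scene","top"):
    p,w=cloud(c); save(c+"0.png",p); np.save(c+"0.npy",w)
    print(c,{k:(np.round(v,3).tolist() if k!="x" else v) for k,v in viewer.camera_info(c).items() if not isinstance(v,str)})
    for n in ("large_wedge","large_wedge_slope","small_wedge","small_wedge_top","v_block","strap_clamp","tape_roll"):
        print(n,[(np.round(r["at"],3).tolist(),round(r["score"],2)) for r in search_frame(c,n)[:3]],[(np.round(r["at"],3).tolist(),round(r["score"],2)) for r in tip_of(c,n)[:3]])
s=env.sense(); print(np.round(s["tcp_rot"],3),s["t"],s["wrist_force"])
E
```

```text
pics
scene {'intrinsics': [[383.464, 0.0, 315.413], [0.0, 383.464, 198.624], [0.0, 0.0, 1.0]], 'eye': [0.052, 0.702, 0.885], 'rotation': [[-0.786, 0.462, -0.411], [-0.618, -0.579, 0.531], [0.007, 0.672, 0.741]]}
large_wedge [([0.44, -0.166, 0.063], 0.87)] []
large_wedge_slope [([0.438, -0.168, 0.07], 0.95)] [([0.43, -0.179, 0.059], 0.97)]
small_wedge [([0.583, 0.156, 0.03], 0.85), ([0.438, 0.194, 0.03], 0.8), ([0.417, 0.4, 0.016], 0.59)] [([0.592, 0.153, 0.001], 0.85), ([0.444, 0.186, -0.002], 0.8)]
small_wedge_top [([0.581, 0.156, 0.029], 0.88), ([0.439, 0.192, 0.031], 0.58)] [([0.449, 0.19, 0.035], 0.83), ([0.59, 0.15, 0.032], 0.64)]
v_block [([0.491, 0.393, 0.035], 0.61)] [([0.499, 0.398, -0.003], 0.9)]
strap_clamp [([0.417, 0.401, 0.016], 0.85)] [([0.405, 0.404, 0.003], 0.5)]
tape_roll [([0.563, 0.388, 0.021], 0.64)] [([0.563, 0.386, -0.001], 0.52)]
top {'intrinsics': [[376.644, 0.0, 322.007], [0.0, 376.644, 204.152], [0.0, 0.0, 1.0]], 'eye': [0.431, 0.091, 1.073], 'rotation': [[-0.009, 0.997, -0.07], [-1.0, -0.01, -0.023], [-0.024, 0.07, 0.997]]}
large_wedge [([0.437, -0.174, 0.1], 0.62)] [([0.456, -0.184, 0.059], 0.94)]
large_wedge_slope [([0.442, -0.175, 0.101], 0.85)] [([0.431, -0.183, 0.055], 0.6)]
small_wedge [([0.588, 0.145, 0.036], 0.9), ([0.442, 0.184, 0.036], 0.79)] [([0.593, 0.148, -0.0], 0.95), ([0.444, 0.19, 0.0], 0.71)]
small_wedge_top [([0.587, 0.142, 0.036], 0.93)] [([0.591, 0.145, 0.041], 0.87), ([0.44, 0.187, 0.036], 0.8)]
v_block [([0.495, 0.4, 0.032], 0.89)] [([0.5, 0.396, -0.003], 0.61)]
strap_clamp [([0.404, 0.397, 0.012], 0.55)] [([0.403, 0.401, 0.0], 0.53)]
tape_roll [([0.562, 0.382, 0.014], 0.61)] [([0.566, 0.384, -0.002], 0.63)]
[[ 0.896  0.445 -0.   ]
 [ 0.445 -0.896 -0.   ]
 [-0.     0.    -1.   ]] 1.5 [ 0.51970266  0.11088968 -0.36207654]
```

View pics/top0.png

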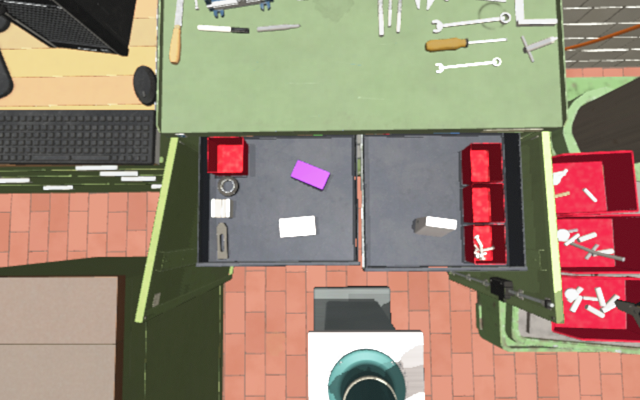

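View pics/scene0.png

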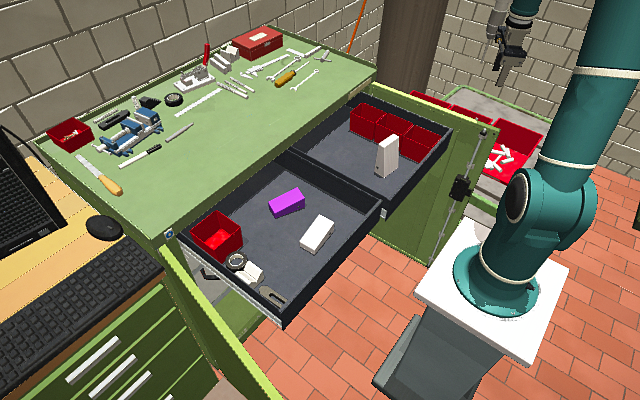

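Candidates: the white/bare block at top (297,226) is world (0.444, 0.188), and the purple one at (310,175) is the decoy. The aluminium one fits. The large wedge stands at (437,222). Next I'll fit the planes and enlarge a crop to confirm.

Run:
```python
import numpy as np, cv2
p=cv2.imread("pics/top0.png"); cv2.imwrite("pics/crop0.png",cv2.resize(p[135:265,200:480],None,fx=2.8,fy=2.8,interpolation=cv2.INTER_CUBIC))
def plane(P):
    for _ in range(5):
        c=P.mean(0); n=np.linalg.svd(P-c,full_matrices=False)[2][2]; r=abs((P-c)@n); P=P[r<max(2*np.median(r),.001)]
    return n*np.sign(n[2]+1e-9),P
for c in ("top","scene"):
    w=np.load(c+"0.npy")
    def box(x0,x1,y0,y1,z0,z1):
        m=(w[...,0]>x0)&(w[...,0]<x1)&(w[...,1]>y0)&(w[...,1]<y1)&(w[...,2]>z0)&(w[...,2]<z1); return w[m]
    f=box(.4,.6,.05,.12,-.03,.02); print(c,"floor",np.median(f[:,2]))
    P=box(.36,.53,.10,.28,.02,.06); n,Q=plane(P); r=cv2.minAreaRect(Q[:,:2].astype(np.float32)*1000)
    print("small n",n.round(3),len(P),len(Q),Q[:,2].min(),Q[:,2].max(),r, "c",Q.mean(0).round(4))
    print(cv2.boxPoints(r).round(0).tolist())
    P=box(.36,.56,-.25,-.10,.112,.14); r=cv2.minAreaRect(P[:,:2].astype(np.float32)*1000); print("large top",len(P),P[:,2].max(),P.mean(0).round(4),r,cv2.boxPoints(r).round(0).tolist())
    P=box(.36,.56,-.25,-.10,.015,.105)
    if len(P)>30: n,Q=plane(P); print("large side n",n.round(3),len(P),len(Q),Q.mean(0).round(3))
```

```text
top floor -0.0007684446955149582
small n [-0.008  0.177  0.984] 669 373 0.02483190838007121 0.043963490716729 ((443.01300048828125, 184.51644897460938), (51.25802230834961, 98.78121185302734), 4.690101623535156) c [0.4435 0.1837 0.0345]
[[413.0, 232.0], [422.0, 133.0], [473.0, 137.0], [465.0, 236.0]]
large top 310 0.12340269662068315 [ 0.4481 -0.1848  0.1189] ((448.1566467285156, -185.3353271484375), (75.70645141601562, 25.34161376953125), 83.17935180664062) [[431.0, -221.0], [456.0, -224.0], [465.0, -149.0], [440.0, -146.0]]
large side n [-0.972  0.147  0.183] 307 156 [ 0.426 -0.189  0.061]
scene floor 0.0009444798029906165
small n [-0.03   0.18   0.983] 665 363 0.024766926387983723 0.04591397720791979 ((445.1880187988281, 187.00155639648438), (52.0394287109375, 98.76841735839844), 4.11875057220459) c [0.4447 0.1882 0.0353]
[[416.0, 234.0], [423.0, 136.0], [475.0, 140.0], [468.0, 238.0]]
large top 164 0.12516462673160167 [ 0.4488 -0.1796  0.1198] ((449.5357971191406, -182.88970947265625), (77.51612091064453, 27.026874542236328), 81.6021499633789) [[431.0, -219.0], [457.0, -223.0], [469.0, -147.0], [442.0, -143.0]]
large side n [-0.97   0.162  0.181] 529 264 [ 0.43  -0.182  0.062]
```

View pics/crop0.png

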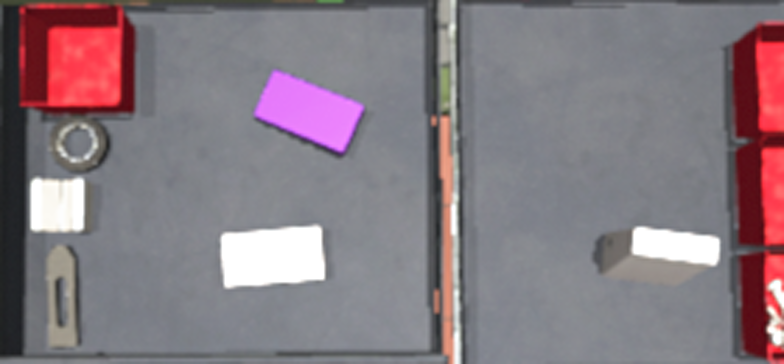

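The crop shows the white aluminium block at crop (272,257), which is the small_wedge; its thin end faces +y according to the depth fit. The purple one at (309,112) is not meant. The large wedge stands at crop (660,255) with its slope facing the robot. Next is the tip.

```bash
cat >> h.py <<'E'
def R(xdir,tilt_n=(0,0,1)):
    "tool pointing against tilt_n, tool x nearest xdir"
    z=-np.array(tilt_n,float); z/=np.linalg.norm(z); x=np.array(xdir,float); x-=z*(x@z); x/=np.linalg.norm(x)
    return np.stack([x,np.cross(z,x),z],1)
a=np.radians(-8); u=np.array([np.cos(a),np.sin(a),0])
E
python3 - <<'E'
from h import *
w=np.load("top0.npy"); m=(w[...,1]<-.36)&(w[...,1]>-.62)&(w[...,0]>.1)&(w[...,0]<.62); print("door max z",np.nanmax(w[m][:,2]))
try: env.movel(env.sense()["ee_pos"]+np.array([0,0,.15]))
except env.PlanningError as e: print(e)
effector.grasp(5)
r=R(u); piv=np.array([.461,-.185,0])
A=piv-.075*u
for sgn in (1,-1):
    q=solver.inverse_kinematics(A+[0,0,.25],R(sgn*u)); print(sgn,None if q is None else np.round(q,2))
    q=solver.inverse_kinematics(A+[0,0,.1],R(sgn*u)); print(sgn,None if q is None else np.round(q,2))
print(env.sense()["t"],env.sense()["ee_pos"])
E
```

```text
door max z 0.3379058521945786
1 [ 0.59  0.05 -0.26  2.07  0.02  1.02 -1.38]
1 [ 0.54  0.28 -0.22  2.21  0.1   0.65 -1.46]
-1 [ 0.89  0.08 -0.56  2.05  0.05  1.03  1.74]
-1 [ 0.83  0.33 -0.56  2.2   0.28  0.68  1.52]
3.9917 [ 0.28895412 -0.58225496  0.36461145]
```

Run:
```python
from h import *
r=R(u); piv=np.array([.461,-.185,0]); A=piv-.075*u
env.reach(A+[0,0,.3],r)
env.movel(A+[0,0,.1]); print(env.sense()["t"])
f0=np.array(env.sense()["wrist_force"])
for k in range(1,9):
    env.movel(A+u*.0125*k+[0,0,.1],rate=.06)
    s=env.sense(); print(k,round(s["t"],2),(np.array(s["wrist_force"])-f0).round(1))
env.pause(.3)
env.movel(A+[0,0,.3],rate=.3)
p,w=cloud("top"); save("top1.png",p); np.save("top1.npy",w)
p,w=cloud("scene"); save("scene1.png",p); np.save("scene1.npy",w)
print(env.sense()["t"])
def plane(P):
    for _ in range(5):
        c=P.mean(0); n=np.linalg.svd(P-c,full_matrices=False)[2][2]; q=abs((P-c)@n); P=P[q<max(2*np.median(q),.001)]
    return n*np.sign(n[2]+1e-9),P
for c in ("top","scene"):
    w=np.load(c+"1.npy")
    m=(w[...,0]>.4)&(w[...,0]<.63)&(w[...,1]>-.25)&(w[...,1]<-.1)&(w[...,2]>.012)&(w[...,2]<.07); P=w[m]; n,Q=plane(P)
    rr=cv2.minAreaRect(Q[:,:2].astype(np.float32)*1000); print(n.round(3),len(P),len(Q),Q.mean(0).round(4),rr,cv2.boxPoints(rr).round(0).tolist(), Q[:,2].min(),Q[:,2].max())
    print([(np.round(x["at"],3).tolist(),round(x["score"],2)) for x in tip_of(c,"large_wedge_slope")],[(np.round(x["at"],3).tolist(),round(x["score"],2)) for x in tip_of(c,"large_wedge")])
```

```text
7.0417
1 7.4 [ 0.2 -0.4 -0.5]
2 7.76 [ 0.9 -1.2  0.4]
3 8.12 [-0.1 -0.6  0.6]
4 8.47 [-0.3 -1.   1.2]
5 8.83 [ 0.2 -0.5 -0. ]
6 9.19 [-0.2 -2.   0.2]
7 9.55 [-0.  -0.7  0.3]
8 9.91 [-0.1 -1.   0.6]
11.2
[ 0.176 -0.012  0.984] 1252 664 [ 0.5186 -0.1959  0.034 ] ((520.3428344726562, -195.748291015625), (75.66928100585938, 118.76158142089844), 81.90384674072266) [[456.0, -225.0], [574.0, -242.0], [584.0, -167.0], [467.0, -150.0]] 0.02180956614645524 0.04522913493032421
[([0.522, -0.196, 0.032], 0.82)] [([0.521, -0.193, -0.0], 0.63), ([0.522, -0.196, 0.033], 0.34)]
[0.169 0.006 0.986] 698 285 [ 0.5243 -0.1945  0.0356] ((522.0885620117188, -193.08059692382812), (76.42164611816406, 119.4454345703125), 82.140380859375) [[458.0, -223.0], [576.0, -239.0], [586.0, -163.0], [468.0, -147.0]] 0.024630258229743518 0.04737367658045499
[([0.526, -0.197, 0.035], 0.68), ([0.563, 0.387, 0.0], 0.36)] [([0.525, -0.194, -0.004], 0.76)]
```

Tipped exactly as wanted: centre (0.521, -0.194), axis -8°. Next is the small one.

```bash
cat >> h.py <<'E'
b=np.radians(94.4); s_=np.array([np.cos(b),np.sin(b),0]); G=np.array([.444,.186,0])
L=np.array([.521,-.1945,0]); n10=np.sin(np.radians(10))*u+np.array([0,0,np.cos(np.radians(10))])
E
python3 - <<'E'
from h import *
for e in (1,-1):
    for nm,P,r in (("g+",G+[0,0,.25],R(e*s_)),("g",G+[0,0,.013],R(e*s_)),("p+",L+[0,0,.28],R(-e*u,n10)),("p",L+[0,0,.034]+.013*n10,R(-e*u,n10))):
        q=solver.inverse_kinematics(P,r); print(e,nm,None if q is None else np.round(q,2))
env.reach(G+[0,0,.28],R(s_)); effector.release()
p,w=cloud("wrist"); save("wrist.png",p); np.save("wrist.npy",w); s=env.sense(); print(s["t"],s["joint_positions"])
m=(w[...,0]>.37)&(w[...,0]<.52)&(w[...,1]>.1)&(w[...,1]<.27)&(w[...,2]>.018)&(w[...,2]<.06); P=w[m]
rr=cv2.minAreaRect(P[:,:2].astype(np.float32)*1000); print(len(P),P.mean(0),rr,cv2.boxPoints(rr).round(0).tolist(),np.percentile(P[:,2],[2,50,98]))
print([(np.round(x["at"],3).tolist(),round(x["score"],2)) for x in tip_of("wrist","small_wedge")])
E
```

```text
1 g+ [ 0.17  0.22 -0.71  1.93  0.16  1.05 -0.54]
1 g [ 0.14  0.66 -0.74  2.1   0.74  0.66 -1.04]
1 p+ [ 0.64  0.4  -0.48  1.61  0.19  1.35  1.55]
1 p [ 0.65  0.69 -0.5   1.78  0.4   0.96  1.38]
-1 g+ [ 0.58  0.44 -1.29  1.91  0.47  1.15  2.33]
-1 g [-1.02  0.61  0.69  2.17 -0.71  0.6  -2.87]
-1 p+ [ 0.52  0.37 -0.31  1.62  0.13  1.34 -1.53]
-1 p [ 0.49  0.65 -0.28  1.79  0.23  0.91 -1.62]
14.1917 [ 0.17220992  0.18225292 -0.70794053  1.89007014  0.13157266  1.11586629
 -0.50875923]
2545 [0.4458068  0.18819001 0.03387125] ((445.8927307128906, 187.44725036621094), (50.61036682128906, 98.44502258300781), 4.482714653015137) [[417.0, 235.0], [425.0, 136.0], [475.0, 140.0], [467.0, 238.0]] [0.02456424 0.03388366 0.04280448]
[([0.589, 0.144, 0.001], 0.92), ([0.444, 0.183, 0.002], 0.63)]
```

View pics/wrist.png

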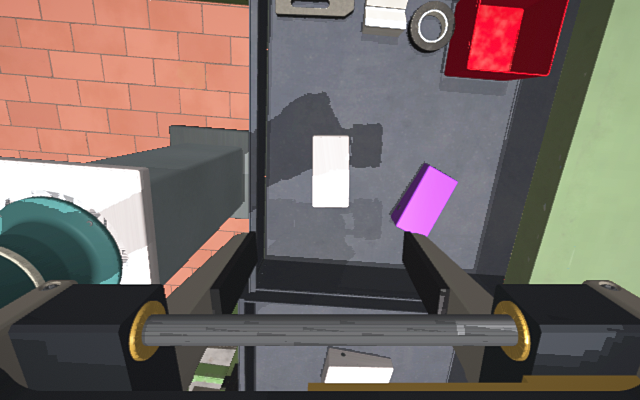

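The wrist view confirms it: white wedge at (331,171) between the fingers, purple decoy at (425,198) clear of them. Grasping.

Run:
```python
from h import *
G=np.array([.4448,.1868,0]); r=R(s_)
env.reach(G+[0,0,.15],r); env.movel(G+[0,0,.013],rate=.12)
effector.grasp(35); s=env.sense(); print(s["t"],s["gripper_width"],s["grasp_force"],s["ee_pos"])
env.movel(G+[0,0,.25],rate=.2); s=env.sense(); print(s["t"],s["gripper_width"],s["grasp_force"],s["wrist_force"])
rp=R(-u,n10)
env.reach(L+[0,0,.25],rp)
T=L+[0,0,.0346]+.013*n10
env.movel(T+.06*n10,rate=.15)
p,w=cloud("scene"); save("pre.png",p)
s=env.sense(); print(s["t"],s["gripper_width"],s["ee_pos"],np.round(s["joint_positions"],2))
```

```text
16.8 0.05179359611875551 34.99805733561516 [0.44500739 0.18682814 0.01308851]
18.1333 0.051683411155647216 34.99779626727104 [-0.17329537 -0.41810329 -5.46620226]
21.0417 0.05170556321239087 [ 0.53434048 -0.19641207  0.10763781] [ 0.71  0.65 -0.6   1.72  0.41  1.08  1.38]
```

```bash
python3 -c "
import cv2;p=cv2.imread('pics/pre.png');cv2.imwrite('pics/pre_c.png',cv2.resize(p[60:240,300:500],None,fx=3,fy=3))"
```

```text
(no output)
```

View pics/pre_c.png

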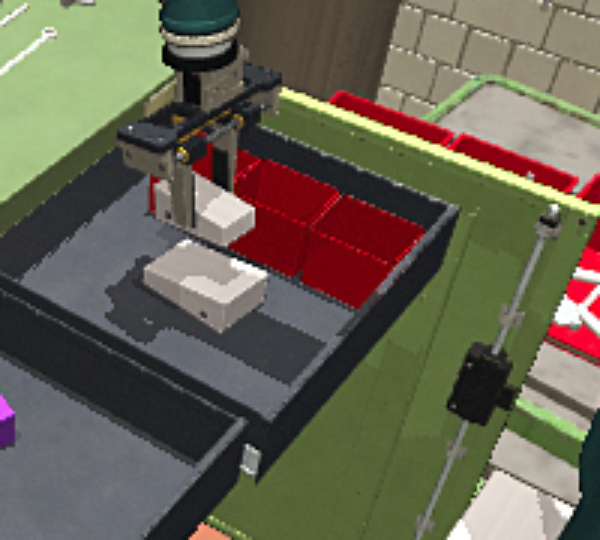

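The small wedge hangs over the large one with its thin end toward the robot. It looks a little nose-down in the grip, so I'll check its tilt before lowering.

```bash
cat >> h.py <<'E'
def plane(P):
    for _ in range(6):
        c=P.mean(0); n=np.linalg.svd(P-c,full_matrices=False)[2][2]; q=abs((P-c)@n); P=P[q<max(2*np.median(q),.001)]
    return n*np.sign(n[2]+1e-9),P
E
python3 - <<'E'
from h import *
for c in ("scene","top"):
    p,w=cloud(c); d=w-L; a_=d@u; t=d@np.array([-u[1],u[0],0])
    for lo,hi in ((-.06,.0),(-.06,-.02),(-.06,.06)):
        m=(a_>lo)&(a_<hi)&(abs(t)<.024)&(w[...,2]>.075)&(w[...,2]<.16); P=w[m]
        if len(P)<20: print(c,lo,len(P)); continue
        n,Q=plane(P); print(c,lo,hi,len(P),len(Q),n.round(3),"pitch deg",np.degrees(np.arctan2(n@u,n[2])).round(1),Q.mean(0).round(3),(a_[m]).min().round(3))
E
```

```text
scene -0.06 0.0 173 81 [-0.316  0.05   0.947] pitch deg -18.7 [ 0.504 -0.191  0.128] -0.037
scene -0.06 -0.02 105 45 [-0.949  0.173  0.263] pitch deg -74.7 [ 0.487 -0.19   0.118] -0.037
scene -0.06 0.06 281 116 [-0.018  0.018  1.   ] pitch deg -1.2 [ 0.522 -0.198  0.13 ] -0.037
top -0.06 0.0 337 147 [-0.031  0.049  0.998] pitch deg -2.1 [ 0.504 -0.193  0.127] -0.039
top -0.06 -0.02 169 89 [-0.811  0.123  0.572] pitch deg -55.1 [ 0.49  -0.19   0.124] -0.039
top -0.06 0.06 479 201 [-0.011  0.036  0.999] pitch deg -0.9 [ 0.516 -0.196  0.128] -0.039
```

It's level within about 1–2°. Lowering until contact.

Run:
```python
from h import *
T=L+[0,0,.0346]+.013*n10
env.movel(T+.008*n10,rate=.1); env.pause(.2); f0=np.array(env.sense()["wrist_force"])
for k in np.arange(.007,-.006,-.001):
    env.movel(T+k*n10,rate=.03); env.pause(.05); f=(np.array(env.sense()["wrist_force"])-f0)
    print(round(k,3),f.round(1))
    if f[2]>4: break
effector.release(); env.pause(.4)
env.movel(np.array(env.sense()["ee_pos"])+.12*n10,rate=.15)
C=np.array(env.sense()["ee_pos"]); env.movel(C-.15*u+[0,0,.1],rate=.25)
print(env.sense()["t"])
effector.grasp(5)
for c in ("scene","top"):
    p,w=cloud(c); save(c+"2.png",p); d=w-L; a_=d@u; t=d@np.array([-u[1],u[0],0])
    m=(abs(a_)<.075)&(abs(t)<.05)&(w[...,2]>.058)&(w[...,2]<.095); P=w[m]
    n,Q=plane(P); rr=cv2.minAreaRect(Q[:,:2].astype(np.float32)*1000); print(c,len(P),len(Q),n.round(3),Q.mean(0).round(4),rr, "rel",a_[m].mean().round(4),t[m].mean().round(4))
    print([(np.round(x["at"],3).tolist(),round(x["score"],2)) for x in tip_of(c,"small_wedge_top")])
p=cv2.imread('pics/scene2.png');cv2.imwrite('pics/s2_c.png',cv2.resize(p[100:220,300:460],None,fx=4,fy=4))
print(env.sense()["t"])
```

```text
0.007 [-0.5 -0.6  1.4]
0.006 [-0.3 -0.6  0.4]
0.005 [ 0.7 -0.9  1.8]
0.004 [ 0.2 -0.1  0.8]
0.003 [ 0.5 -0.4  1.1]
0.002 [-0.   0.1  1. ]
0.001 [-0.4  1.1  0.7]
0.0 [0.8 1.3 4.4]
27.3667
scene 392 168 [-0.017  0.012  1.   ] [ 0.5269 -0.1948  0.0706] ((525.1640014648438, -194.3132781982422), (53.111968994140625, 101.98341369628906), 82.91535186767578) rel 0.0018 0.0048
[([0.588, 0.148, 0.034], 0.72), ([0.526, -0.194, 0.071], 0.67)]
top 781 431 [-0.007  0.014  1.   ] [ 0.5248 -0.1971  0.068 ] ((524.9349975585938, -196.33729553222656), (51.99026870727539, 101.0738525390625), 81.88825988769531) rel 0.0033 -0.0004
[([0.59, 0.147, 0.038], 0.95), ([0.528, -0.193, 0.07], 0.89)]
28.9083
```

View pics/s2_c.png

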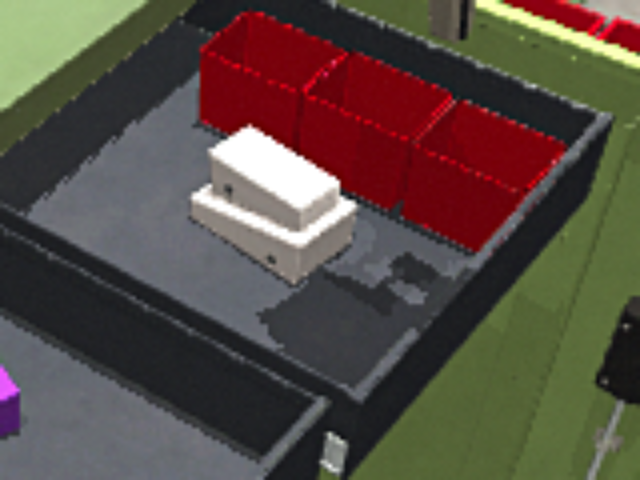

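The packing stands level and centred: small wedge at crop (275,175) squarely on the large one, top centre (0.525, -0.195, 0.069). Now the press.

Run:
```python
from h import *
C=np.array([.525,-.1955,0])
env.reach(C+[0,0,.16],R(-u)); env.movel(C+[0,0,.08],rate=.1); env.pause(.3)
f0=np.mean([(env.pause(.03),np.array(env.sense()["wrist_force"]))[1] for _ in range(5)],0)
for z in np.arange(.076,.060,-.001):
    env.movel(C+[0,0,z],rate=.02); env.pause(.1); f=np.array(env.sense()["wrist_force"])-f0; print(round(z,3),f.round(1))
    if f[2]>8: break
for _ in range(4): env.pause(.15); print((np.array(env.sense()["wrist_force"])-f0).round(1), env.sense()["ee_pos"][2])
env.movel(C+[0,0,.16],rate=.06); env.movel(C-.12*u+[0,0,.28],rate=.2); env.pause(.3)
for c in ("top",):
    p,w=cloud(c); d=w-L; a_=d@u; t=d@np.array([-u[1],u[0],0])
    m=(abs(a_)<.075)&(abs(t)<.05)&(w[...,2]>.058)&(w[...,2]<.095); P=w[m]
    n,Q=plane(P); rr=cv2.minAreaRect(Q[:,:2].astype(np.float32)*1000); print(c,len(P),n.round(3),Q.mean(0).round(4),rr)
print(env.sense()["t"])
```

```text
0.076 [ 0.9 -1.   0.6]
0.075 [-0.5 -0.2 -0. ]
0.074 [ 0.2 -0.7  0. ]
0.073 [-1.   0.3  0.4]
0.072 [-0.3 -0.4  1.2]
0.071 [ 0.3  0.2 -0.3]
0.07 [0.4 0.2 0.5]
0.069 [-0.3  0.6  5.7]
0.068 [-3.8  0.7 13. ]
[-4.4  1.1 12.7] 0.06941276095768892
[-4.1  0.1 14. ] 0.06942961815518062
[-4.2  1.2 13.6] 0.0694497005041615
[-4.4  0.8 13.2] 0.06942814767215905
top 784 [-0.005  0.006  1.   ] [ 0.5258 -0.197   0.0685] ((524.887451171875, -196.2699432373047), (52.090702056884766, 101.24502563476562), 82.03502655029297)
37.9083
```

It held about 13 N without rocking and is still level. Handing in.

```bash
python3 -c "
from h import *
print(workorder.finish_job())"
```

```text
the job is handed in; nothing more can be done
None
```

I tipped the large wedge onto its sole, laid the small one on its slope the opposite way round and pressed its top with about 13 N; it stayed level and the job was handed in at about 38 s of the 64 s allowed, with no verdict returned.

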